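# Proof-pull three spring clips and scrap the weak one

## Task

Three spring clips sit in the pull-test jig, each pinching a pull tag; one of them, you cannot see which, has a tired spring: compare them by tugging tags one at a time, gently and straight out of the jaws, with about 8 N and never more than 12. A good clip holds, so stop there and let go, leaving the good clips in their seats with their tags unslipped; the weak clip's tag slides, but do not draw it out until you have felt at least one other clip hold. Then, with the weak clip still in its seat, draw its tag right out and lay it on the bench, put the bare weak clip into the open scrap tray, and leave the other things alone.

Things in the scene. Friction and masses are not known exactly. Their poses are not given: they have to be found in the camera images.
- jig: Pull-test jig, fixed; base 100 x 270 mm. Origin at bench height, 5 mm in front of the middle clip's barrel axis. x points from tags to clips: tags are drawn along -x; y runs along the three seats, 80 mm apart. Seats are on a shuttle, top 20 mm above the bench, with posts up to 50 mm either side of each clip's jaws, which hold the clip back. The shuttle is sprung: it gives 1 mm per 4 N of pull.
- shuttle (a joint): How far the sprung shuttle with the three clips is drawn out along the jig's -x (m): 0 at rest, 0.001 for each 4 N of pull; 13 N is 0.00325.
- scrap_tray_in (a point): Centre of the inner floor of the scrap tray: open steel tray 130 (x) x 160 (y) x 35 mm high, walls 4 mm, inner floor about 4 mm above the bench (the only open tray beside the jig; a closed black case of like size lies on the jig's other side).
- clip_a: Steel spring clip, 120 g, in one of the three seats. Origin on the barrel axis at its underside, 20 mm above the bench; axes as the jig's. Two level jaws reach 42 mm to the front (-x) of the barrel axis, 8 to 24 mm above the underside, and pinch the tag along y. 2 mm of play in its seat; lifts straight up and out. Good clips let their tag slip at 15 N or more, the weak one at 3 to 5 N.
- clip_a_center (a point): Centre of clip_a, on its barrel axis, 33 mm above its underside and 53 mm above the bench. Under it a cross block 14 (x) x 46 (y) x 30 (z) mm; the upright round spring barrel, 18 mm in diameter, rises from 50 to 86 mm above the bench: grasp it there. Any of the three clips may be the weak one; they look alike.
- tag_a: The tag of clip_a; origin under the middle of its grip tab, axes as the jig's.
- tag_a_center (a point): Centre of the grip tab of the tag in clip_a, 37 mm above the bench, 70 mm in front (-x) of the clip's barrel axis; axes as the jig's. Upright brass tab 30 (x) x 10 (y, grasp this thickness) x 26 (z) mm; from its +x face a steel tongue, 4 mm thick, 14 mm high, 14 mm of it in the open, runs 26 mm deep into the jaws. 30 g. Free after sliding 26 mm.
- clip_b: Steel spring clip, 120 g, in one of the three seats. Origin on the barrel axis at its underside, 20 mm above the bench; axes as the jig's. Two level jaws reach 42 mm to the front (-x) of the barrel axis, 8 to 24 mm above the underside, and pinch the tag along y. 2 mm of play in its seat; lifts straight up and out. Good clips let their tag slip at 15 N or more, the weak one at 3 to 5 N.
- clip_b_center (a point): Centre of clip_b, on its barrel axis, 33 mm above its underside and 53 mm above the bench. Under it a cross block 14 (x) x 46 (y) x 30 (z) mm; the upright round spring barrel, 18 mm in diameter, rises from 50 to 86 mm above the bench: grasp it there. Any of the three clips may be the weak one; they look alike.
- tag_b: The tag of clip_b; origin under the middle of its grip tab, axes as the jig's.
- tag_b_center (a point): Centre of the grip tab of the tag in clip_b, 37 mm above the bench, 70 mm in front (-x) of the clip's barrel axis; axes as the jig's. Upright brass tab 30 (x) x 10 (y, grasp this thickness) x 26 (z) mm; from its +x face a steel tongue, 4 mm thick, 14 mm high, 14 mm of it in the open, runs 26 mm deep into the jaws. 30 g. Free after sliding 26 mm.
- clip_c: Steel spring clip, 120 g, in one of the three seats. Origin on the barrel axis at its underside, 20 mm above the bench; axes as the jig's. Two level jaws reach 42 mm to the front (-x) of the barrel axis, 8 to 24 mm above the underside, and pinch the tag along y. 2 mm of play in its seat; lifts straight up and out. Good clips let their tag slip at 15 N or more, the weak one at 3 to 5 N.
- clip_c_center (a point): Centre of clip_c, on its barrel axis, 33 mm above its underside and 53 mm above the bench. Under it a cross block 14 (x) x 46 (y) x 30 (z) mm; the upright round spring barrel, 18 mm in diameter, rises from 50 to 86 mm above the bench: grasp it there. Any of the three clips may be the weak one; they look alike.
- tag_c: The tag of clip_c; origin under the middle of its grip tab, axes as the jig's.
- tag_c_center (a point): Centre of the grip tab of the tag in clip_c, 37 mm above the bench, 70 mm in front (-x) of the clip's barrel axis; axes as the jig's. Upright brass tab 30 (x) x 10 (y, grasp this thickness) x 26 (z) mm; from its +x face a steel tongue, 4 mm thick, 14 mm high, 14 mm of it in the open, runs 26 mm deep into the jaws. 30 g. Free after sliding 26 mm.
- spray_can: bystander: upright can, 54 mm diameter, 150 mm high.
- tape_roll: bystander: black roll of tape lying flat, 68 mm diameter, 19 mm high.
- spanner_grip (a point): bystander: spanner, 190 mm, lying behind the jig; point on its handle.
- screwdriver_grip (a point): bystander: screwdriver, 200 mm; point on its handle.
- hex_bolt: bystander: hexagon bolt standing on its head, 45 mm high.
- grinder: bystander: angle grinder, 280 mm long, lying at the right.
- filter: bystander: round respirator filter, 84 mm diameter, 34 mm high.
Not all that is in view belongs to the job. What is shaped like the clip_a but blue is not meant. Leave any orange look-alike of the clip_c alone.

How it is judged (in metres and radians):
On the way, in this order (a step that is already met when the one before it is completed fails the run):
1. before any tag is out, a good clip has been felt to hold against a tug (shuttle drawn 1.5 mm, 6 N; a weak clip slips before that) (value of joint shuttle above 0.0015 m), for 0.05 s.
2. one tag (the weak clip's: no other slides within the force limit) has been drawn right out while its clip sits in its seat (((x of tag_a_center in the frame of clip_a below -0.1 m and distance of clip_a_center from where it was at the start of the episode below 0.012 m) or (x of tag_b_center in the frame of clip_b below -0.1 m and distance of clip_b_center from where it was at the start of the episode below 0.012 m) or (x of tag_c_center in the frame of clip_c below -0.1 m and distance of clip_c_center from where it was at the start of the episode below 0.012 m))), for 0.1 s.
3. a bare clip, without its tag, is in the scrap tray (((x of clip_a_center in the frame of scrap_tray_in between -0.06 and 0.06 m and y of clip_a_center in the frame of scrap_tray_in between -0.075 and 0.075 m and z of clip_a_center in the frame of scrap_tray_in below 0.045 m and distance between tag_a_center and clip_a_center above 0.06 m) or (x of clip_b_center in the frame of scrap_tray_in between -0.06 and 0.06 m and y of clip_b_center in the frame of scrap_tray_in between -0.075 and 0.075 m and z of clip_b_center in the frame of scrap_tray_in below 0.045 m and distance between tag_b_center and clip_b_center above 0.06 m) or (x of clip_c_center in the frame of scrap_tray_in between -0.06 and 0.06 m and y of clip_c_center in the frame of scrap_tray_in between -0.075 and 0.075 m and z of clip_c_center in the frame of scrap_tray_in below 0.045 m and distance between tag_c_center and clip_c_center above 0.06 m))), for 0.1 s.
At the end, for the whole second after the job is handed in: The weak clip rests in the scrap tray (barrel centre within 60 x 75 mm of its middle, under 45 mm above its floor); its tag lies on the bench (tab centre below 21 mm, over 85 mm from the tray middle); good clips moved under 12 mm, their tags slid under 6 mm; all let go (((x of clip_a_center in the frame of scrap_tray_in between -0.06 and 0.06 m and y of clip_a_center in the frame of scrap_tray_in between -0.075 and 0.075 m and z of clip_a_center in the frame of scrap_tray_in below 0.045 m and distance between tag_a_center and clip_a_center above 0.06 m and linear speed of each of clip_a, tag_a below 0.03 m/s and height (world z) of tag_a_center below 0.021 m and horizontal distance between tag_a_center and scrap_tray_in above 0.085 m and distance of each of clip_b_center, clip_c_center from where it was at the start of the episode below 0.012 m and not (x of tag_b_center in the frame of clip_b below -0.076 m) and not (x of tag_c_center in the frame of clip_c below -0.076 m)) or (x of clip_b_center in the frame of scrap_tray_in between -0.06 and 0.06 m and y of clip_b_center in the frame of scrap_tray_in between -0.075 and 0.075 m and z of clip_b_center in the frame of scrap_tray_in below 0.045 m and distance between tag_b_center and clip_b_center above 0.06 m and linear speed of each of clip_b, tag_b below 0.03 m/s and height (world z) of tag_b_center below 0.021 m and horizontal distance between tag_b_center and scrap_tray_in above 0.085 m and distance of each of clip_a_center, clip_c_center from where it was at the start of the episode below 0.012 m and not (x of tag_a_center in the frame of clip_a below -0.076 m) and not (x of tag_c_center in the frame of clip_c below -0.076 m)) or (x of clip_c_center in the frame of scrap_tray_in between -0.06 and 0.06 m and y of clip_c_center in the frame of scrap_tray_in between -0.075 and 0.075 m and z of clip_c_center in the frame of scrap_tray_in below 0.045 m and distance between tag_c_center and clip_c_center above 0.06 m and linear speed of each of clip_c, tag_c below 0.03 m/s and height (world z) of tag_c_center below 0.021 m and horizontal distance between tag_c_center and scrap_tray_in above 0.085 m and distance of each of clip_a_center, clip_b_center from where it was at the start of the episode below 0.012 m and not (x of tag_a_center in the frame of clip_a below -0.076 m) and not (x of tag_b_center in the frame of clip_b below -0.076 m)))); the robot touches nothing.
It fails at once if a tag is pulled with more than 13 N (the sprung shuttle is drawn out more than 3.25 mm) (value of joint shuttle above 0.00325 m).
It fails at once if a bystander is shoved more than 30 mm (distance of any of spray_can, tape_roll, spanner_grip, screwdriver_grip, hex_bolt, grinder, filter from where it was at the start of the episode above 0.03 m).
It also fails if it takes over 72 s, if anything falls off the work surface, if the arm or the gripper's body presses on something with over 40 N, if the wrist force passes 120 N, or if a joint passes its speed limit or range.

## Robot

A 7-joint arm with a two-finger parallel gripper is mounted at the origin on the work surface. World frame = base frame: x ahead of the robot, y to its left, z up, the work surface at z = 0. Lengths are in mm, angles in degrees, forces in N, time in s.
With the tool pointing down it reaches from about 400 to 875 mm from the base axis. Payload 19.3 kg.
Tool frame: the origin (TCP) lies at the very end of the fingers, on their centre line; the grasp point (between the pads) lies 19 mm behind it; z points along the fingers, y is the line along which they close (so a half turn about z gives the same grasp; the last joint's range is limited). The gripper opens to 85 mm and grips with 20 to 120 N. Pads are 22 mm wide; open, the fingers measure 114 mm over their backs; the gripper's body (76 mm by 85 mm) begins 54 mm behind the grasp point. The pads swing forward as they close: fully open they stand 13 mm farther back than shut.
Start: joints at [-68.537, 29.874, -2.08, 91.645, 1.215, 58.505, -6.463], TCP at [268.94, 564.168, 231.291] pointing down, gripper open.
Joint ranges: [-166.77, 166.77], [-17.47, 122.26], [-85.68, 81.53], [9.62, 139.38], [-72.42, 252.41], [9.2, 110.78], [-144.41, 144.41]. Speed limits (degrees/s): [108.29, 108.29, 136.94, 136.94, 172.46, 172.46, 172.46].

## Interface

Orientations are given as [roll, pitch, yaw] about the fixed x, y, z axes, in that order (R = Rz(yaw) Ry(pitch) Rx(roll)).
In Python, from bench import bot, eyes gives the robot as it stands.
- The arm moves only by the tool step_arm, never from a script. Its argument "moves" is one flat list of numbers, 7 for each row, row after row: the shift along the tool's x, y, z in mm, then the turn, a rotation vector about the tool's x, y, z in rad, then the finger opening in mm, from 0 to 85.4. In form: [x, y, z, ax, ay, az, grip, x, y, z, ax, ay, az, grip, ...]. A call has 1 to 8 rows; each row shifts and turns the commanded pose from where the row before left it, along the tool's axes as they then stand; what a row does not reach is not made up. A row lasts 1/8 s, in which the tool goes at most 62.5 mm and 10.7 degrees, less where a joint would pass 70% of its speed; a pose out of reach is approached as far as the arm can. A call with a gripper value outside its range is refused whole. The fingers move at their own pace and stop on an object; the grip force is fixed at half the most. Time passes only in rows, so rows that do not move let the fingers close. It gives the time, the measured TCP pose, the force, the opening and the grip force at its end, in the units of the state.
- bot.get_obs(): the state, without advancing time (a new reading comes with each control period).
- eyes.capture(name): name is "side" or "top"; returns a dict with "image" (420x560x3 uint8, blue, green, red), "fx", "fy", "cx", "cy" (pixels), "eye" and "orientation" of the camera in the world. Camera axes: x right, y down, z forward; pixel columns grow to the right and rows downward; lengths in mm; the calibration is good to about 2 mm. A picture is of the moment at which its call begins. There is no depth.
- bot.hand_in(): hands the job in; it is judged then, once.
Trained networks look in the newest picture that a camera, given by its name, has taken for a name from the list of things; names that differ only in an ending like _2 or _b are one class to them, and where a whole thing is asked for, a point or a joint stands for the part that bears it (a point fixed in the world has none). Each returns a list of dicts, best first, with "confidence" (0 to 1); they miss things now and then, are a little off and sometimes report something else, mostly with a low value. They report only what shows in the picture. A call takes as long as a camera call. They do not tell look-alikes from the thing itself.
- eyes.outline_of(thing, camera): "pixels" (420x560 bool, what is visible of it) and "rect" ([left, top, right, bottom] in pixels, round what is visible of it).
The state is a dict: "t": time; "joint_pos": joint angles; "dq": joint speeds; "joint_torque": joint torques, N m; "eef_pos": TCP position; "tcp_rot": TCP orientation; "contact_force": force on the tool from outside, world axes, zero at the start; "moment": the same for the moment, N m; "grip_width": finger opening in mm; "gripper_force": force on a finger pad.
Only numpy, scipy, OpenCV 4.12 (cv2) and the standard library are available. Lean on these libraries where they do the work, as an engineer would, in place of code of your own. Each camera call takes 0.05 s, during which the arm holds its last target. There are 200 camera calls.

## Working session

There is one attempt and no reset: what is moved stays moved. The work goes in short steps, Python scripts to look and compute and a tool call to move; the robot and the scene stay as the last step left them, time stands still between calls to the robot, and variables do not carry over. Pictures are saved under pics/ and viewed, at most 10 in all, crops included, and the job is handed in when it is done.

Besides the shell and the picture viewer there is one more tool, called after "Call:" by a JSON object that holds its "api" and its "payload", one argument or row to a line. step_arm: Moves the arm, as the interface text tells. Its arguments: {"type":"object","properties":{"moves":{"type":"array","items":{"type":"number"}}},"required":["moves"]}

```bash
mkdir -p pics; cat > h.py <<'E'
import numpy as np, cv2
from scipy.spatial.transform import Rotation as R
from bench import bot, eyes
def cam(n):
    c=eyes.capture(n); return c
def Rm(c):
    o=np.array(c["orientation"],float)
    return o if o.shape==(3,3) else R.from_euler('xyz',o,degrees=True).as_matrix()
def ray(c,u,v):
    d=Rm(c)@np.array([(u-c["cx"])/c["fx"],(v-c["cy"])/c["fy"],1]); return np.array(c["eye"]),d
def onz(c,u,v,z):
    e,d=ray(c,u,v); return e+d*(z-e[2])/d[2]
def proj(c,p):
    q=Rm(c).T@(np.array(p)-np.array(c["eye"])); return c["fx"]*q[0]/q[2]+c["cx"],c["fy"]*q[1]/q[2]+c["cy"]
E
python3 - <<'E'
from h import *
for n in ("top","side"):
    c=cam(n); cv2.imwrite(f"pics/{n}0.png",c["image"]); print(n,{k:v for k,v in c.items() if k!="image"})
    for t in ("clip_a","tag_a","jig","scrap_tray_in"):
        try:
            for o in eyes.outline_of(t,n):
                ys,xs=np.nonzero(o["pixels"]); print(t,round(o["confidence"],2),o["rect"],round(xs.mean(),1),round(ys.mean(),1),len(xs))
        except Exception as e: print(t,e)
print(bot.get_obs())
E
```

```text
top {'fx': 506.96326660743586, 'fy': 506.96326660743586, 'cx': 277.2357295497479, 'cy': 211.00731491436835, 'eye': array([ 331.40726959,  -14.26390587, 1554.83800308]), 'orientation': array([-170.71458394,   -0.9255689 ,  -88.88184925])}
clip_a 0.65 [202.2, 185.5, 217.1, 211.4] 212.2 196.4 196
clip_a 0.64 [248.8, 202.8, 259.4, 221.4] 252.9 209.9 108
clip_a 0.64 [272.6, 206.2, 285.1, 217.8] 278.5 210.7 102
clip_a 0.56 [277.9, 266.8, 294.1, 286.9] 287.2 277.7 132
clip_a 0.47 [294.6, 206.9, 312.8, 223.0] 305.3 215.0 139
tag_a 0.6 [274.7, 231.5, 278.6, 240.2] 277.6 235.2 9
jig 0.67 [236.2, 188.5, 324.0, 229.1] 279.0 207.5 2530
jig 0.47 [274.5, 217.9, 280.4, 241.8] 278.0 231.6 33
jig 0.24 [296.1, 207.6, 305.6, 225.3] 305.5 213.6 127
scrap_tray_in 0.79 [340.4, 221.4, 399.2, 270.7] 369.3 245.9 2372
side {'fx': 387.50631164550066, 'fy': 387.50631164550066, 'cx': 281.7365852245545, 'cy': 205.8048138973494, 'eye': array([494.70706632, 893.21877643, 769.30153059]), 'orientation': array([-127.52381772,    0.73194612, -175.66556625])}
clip_a 0.72 [265.5, 212.9, 290.2, 236.0] 276.3 224.4 261
clip_
[... 689 characters left out ...]
joint_pos': array([-68.53677539,  29.87408136,  -2.07966882,  91.64568056,
         1.21398435,  58.50428242,  -6.46198198]), 'dq': array([-0.04505662,  0.00389424,  0.02858097, -0.12186585, -0.0079499 ,
        0.09292945,  0.05561466]), 'joint_torque': array([-1.91919869e-03, -9.26277781e+01,  1.97625898e+00, -3.70061231e+01,
        1.77278509e-02,  2.35270025e-03, -4.00332362e-05]), 'eef_pos': array([268.93977916, 564.15934941, 231.28336833]), 'tcp_rot': array([-1.79997939e+02, -3.77352585e-04,  1.54512650e+02]), 'contact_force': array([-0.24233018, -0.08862498, -0.59926012]), 'moment': array([ 0.02529003,  0.06423037, -0.00693712]), 'gripper_force': 0.0, 'grip_width': 85.87735349935288}
```

```bash
python3 - <<'E'
import cv2
a=cv2.imread("pics/top0.png")[150:300,180:420]; cv2.imwrite("pics/top0c.png",cv2.resize(a,None,fx=3.3,fy=3.3,interpolation=cv2.INTER_CUBIC))
a=cv2.imread("pics/side0.png")[130:290,220:420]; cv2.imwrite("pics/side0c.png",cv2.resize(a,None,fx=3.7,fy=3.7,interpolation=cv2.INTER_CUBIC))
E
```

```text
(no output)
```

View pics/top0c.png

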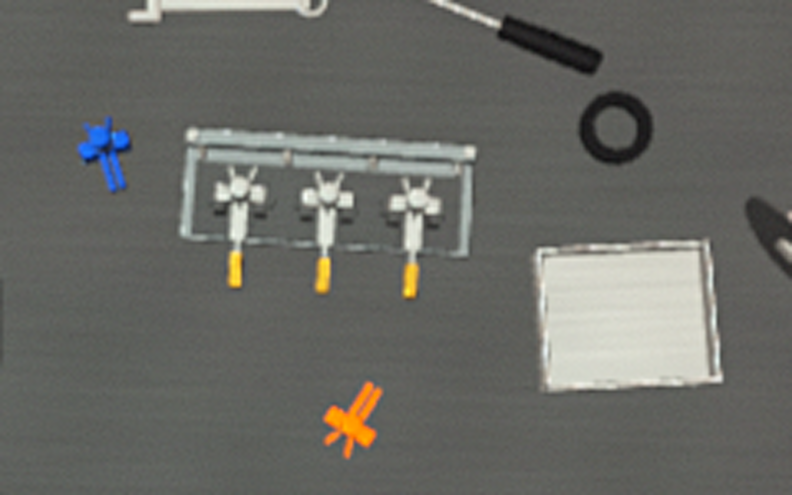

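View pics/side0c.png

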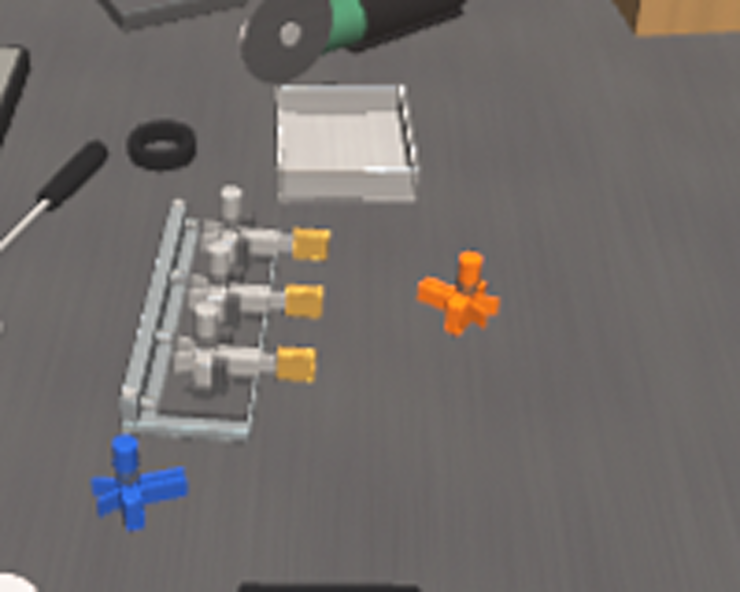

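Both views show the jig with three yellow tabs in front. In the top image they are at about (251,231), (278,233) and (304,235). The tray is at about (369,246), and the blue and orange look-alikes stand apart. Next I fit the jig pose from the yellow tab masks in both views.

```bash
cat > fit.py <<'E'
from h import *
from scipy.optimize import least_squares
def tabs(c,roi):
    hsv=cv2.cvtColor(c["image"],cv2.COLOR_BGR2HSV)
    m=cv2.inRange(hsv,(18,110,70),(35,255,255)); k=np.zeros_like(m); x0,y0,x1,y1=roi; k[y0:y1,x0:x1]=m[y0:y1,x0:x1]
    n,l,s,ce=cv2.connectedComponentsWithStats(k)
    return [(tuple(ce[i].round(2)),int(s[i,4]),s[i,:4].tolist()) for i in range(1,n) if s[i,4]>15]
def hullc(c,pts):
    p=np.array([proj(c,q) for q in pts],np.float32); h=cv2.convexHull((p*16).astype(np.float32)); M=cv2.moments(h); return M["m10"]/M["m00"]/16,M["m01"]/M["m00"]/16
def box(x,y,yaw,cx,cy,sx=15,sy=5,z0=24,z1=50):
    C,S=np.cos(yaw),np.sin(yaw)
    return [(x+C*(cx+i*sx)-S*(cy+j*sy),y+S*(cx+i*sx)+C*(cy+j*sy),z) for i in(-1,1) for j in(-1,1) for z in(z0,z1)]
E
python3 - <<'E'
from fit import *
T=cam("top");S=cam("side")
t=sorted(tabs(T,(230,215,330,250))); s=sorted(tabs(S,(285,180,320,240)),key=lambda a:-a[0][1])
print(t);print(s)
# top: left->right ; side: near(bottom)->far ; near side = +y world
def pose(v):
    return v
def res(v,cams):
    r=[]
    for c,l in cams:
        for i,o in enumerate(l):
            off=(1-i)*80*sg
            r+=list(np.array(hullc(c,box(v[0],v[1],v[2],-65,off)))-o[0])
    return np.array(r)
for cs in ([(T,t)],[(S,s)],[(T,t),(S,s)]):
    for sg in(1,-1):
        best=min((least_squares(res,[540,0,y0],args=(cs,),x_scale=[10,10,.05]) for y0 in(0,3.14)),key=lambda r:r.cost)
        print(sg,best.x,np.degrees(best.x[2]),best.cost,best.fun.round(1))
o=eyes.outline_of("scrap_tray_in","top")[0];m=o["pixels"].astype(np.uint8)
(cx,cy),wh,a=cv2.minAreaRect(cv2.findNonZero(m)); print(cx,cy,wh,a,onz(T,cx,cy,20),onz(T,cx,cy,35))
b=cv2.boxPoints(((cx,cy),wh,a)); print([onz(T,u,v,30).round() for u,v in b])
o=eyes.outline_of("scrap_tray_in","side")[0];ys,xs=np.nonzero(o["pixels"]);print(onz(S,xs.mean(),ys.mean(),15))
E
```

```text
[((np.float64(250.59), np.float64(231.37)), 41, [249, 226, 5, 11]), ((np.float64(277.44), np.float64(233.07)), 43, [275, 228, 5, 11]), ((np.float64(304.07), np.float64(234.67)), 46, [302, 230, 5, 11])]
[((np.float64(299.59), np.float64(227.91)), 88, [295, 224, 10, 9]), ((np.float64(301.8), np.float64(210.75)), 80, [297, 207, 10, 9]), ((np.float64(303.5), np.float64(195.34)), 74, [299, 192, 10, 8])]
1 [540.   0.   0.] 0.0 446.8005600808319 [-12.   13.3 -12.2  12.2 -12.2  11.2]
-1 [449.43750059   0.           2.90606585] 166.50530827542704 95.48449478900646 [-5.7 -5.2 -6.9 -0.2 -7.8  5. ]
1 [573.75   0.     0.  ] 0.0 88.94661708290866 [2.3 8.3 1.1 7.5 0.2 6.7]
-1 [462.02808992   0.           8.24030063] 472.1344480569429 775.1062182866508 [-13.4 -16.5   8.9  -4.5  31.    5.9]
1 [ 5.80078119e+02  0.00000000e+00 -2.65915104e-08] -1.5235813153548145e-06 298.8025900467443 [-11.6   0.1 -11.9  -1.1 -12.   -2.1   0.1   8.3  -1.1   7.4  -1.8   6.7]
-1 [443.77496926   0.           2.86922488] 164.3944758188802 161.755852218384 [-4.7 -4.  -6.1  1.9 -7.3  8.  -4.1  3.3  2.   3.8  7.9  4.3]
369.0455627441406 245.8660125732422 (43.57127380371094, 54.3458366394043) 86.98721313476562 [ 481.54429074 -315.59448479   20.        ] [ 480.07699888 -312.64957551   35.        ]
[array([ 541., -228.,   30.]), array([ 553., -394.,   30.]), array([ 421., -398.,   30.]), array([ 409., -235.,   30.])]
[ 484.58617158 -317.55916099   15.        ]
```

```bash
cat >> fit.py <<'E'
def fitjig(T,S,t,s,ws=1.0):
    def res(v,cs):
        r=[]
        for c,l in cs:
            for i,o in enumerate(l):
                X,Y=-65,(1-i)*80
                p=(v[0]+np.cos(v[2])*X-np.sin(v[2])*Y,v[1]+np.sin(v[2])*X+np.cos(v[2])*Y,37)
                r+=list(np.array(proj(c,p))-o[0])
        return np.array(r)
    out=[]
    for cs in ([(T,t)],[(S,s)],[(T,t),(S,s)]):
        b=least_squares(res,[540,0,0],args=(cs,),x_scale=[10,10,.05],diff_step=1e-4); out.append(b); print(b.x.round(2),np.degrees(b.x[2]).round(2),b.fun.round(2))
    return out[-1].x
E
python3 - <<'E'
from fit import *
T=cam("top");S=cam("side")
t=sorted(tabs(T,(230,215,330,250))); s=sorted(tabs(S,(285,180,320,240)),key=lambda a:-a[0][1])
v=fitjig(T,S,t,s)
for i in range(3):
    C,Sn=np.cos(v[2]),np.sin(v[2]); Y=(1-i)*80
    for X in(-65,5): print(i,X,(v[0]+C*X-Sn*Y).round(1),(v[1]+Sn*X+C*Y).round(1))
    p=(v[0]+C*5-Sn*Y,v[1]+Sn*5+C*Y,86); print("barrel top px",np.round(proj(T,p),1),np.round(proj(S,p),1))
    print([onz(T,*t[i][0],37).round(1),onz(S,*s[i][0],37).round(1)])
E
```

```text
[ 5.7787e+02 -3.8300e+01 -4.0000e-02] -2.37 [ 0.21  0.05 -0.08 -0.08 -0.13  0.03]
[ 5.7855e+02 -3.8170e+01 -4.0000e-02] -2.12 [ 0.07 -0.05 -0.14  0.01  0.07  0.05]
[ 5.7821e+02 -3.8220e+01 -4.0000e-02] -2.26 [ 0.22 -0.01 -0.07 -0.18 -0.11 -0.13  0.12 -0.03 -0.02  0.04  0.23  0.08]
0 -65 516.4 44.3
0 5 586.4 41.5
barrel top px [251.9 205.6] [275.3 213.1]
[array([516.4,  44.9,  37. ]), array([516.8,  44.4,  37. ])]
1 -65 513.3 -35.7
1 5 583.2 -38.4
barrel top px [279.  207.3] [278.7 196.5]
[array([512.7, -35.9,  37. ]), array([513.2, -35.8,  37. ])]
2 -65 510.1 -115.6
2 5 580.0 -118.4
barrel top px [306.2 208.9] [281.8 181.6]
[array([ 509.7, -115.9,   37. ]), array([ 510.9, -116. ,   37. ])]
```

Call:
{"api": "step_arm", "payload": {
  "moves": [0, 0, 0, 0, 0, -0.135, 40, 0, 0, 0, 0, 0, -0.135, 40, 0, 0, 0, 0, 0, -0.136, 40, -26.8, -51, 0, 0, 0, 0, 40, -26.8, -51, 0, 0, 0, 0, 40, -26.8, -51, 0, 0, 0, 0, 40, -26.8, -51, 0, 0, 0, 0, 40, -26.8, -51, 0, 0, 0, 0, 40]
}}

```text
t: 1.8
eef_pos: [393.6, 302.5, 231.5]
tcp_rot: [180.0, 0.0, 177.8]
contact_force: [0.8, 0.8, 0.1]
grip_width: 40.1
gripper_force: 0.0
```

Call:
{"api": "step_arm", "payload": {
  "moves": [-26.8, -51, 0, 0, 0, 0, 40, -26.8, -51, 0, 0, 0, 0, 40, -26.8, -51, 0, 0, 0, 0, 40, -26.8, -51, 0, 0, 0, 0, 40, -26.8, -51, 0, 0, 0, 0, 40, 0, 0, 0, 0, 0, 0, 40, 0, 0, 0, 0, 0, 0, 40]
}}

```text
t: 2.68
eef_pos: [516.8, 44.5, 231.2]
tcp_rot: [180.0, -0.0, 177.8]
contact_force: [-0.8, 0.8, 0.7]
grip_width: 39.7
gripper_force: 0.0
```

Call:
{"api": "step_arm", "payload": {
  "moves": [2, 0, 50, 0, 0, 0, 40, 0, 0, 50, 0, 0, 0, 40, 0, 0, 40, 0, 0, 0, 40, 0, 0, 21, 0, 0, 0, 40, 0, 0, 0, 0, 0, 0, 40]
}}

```text
t: 3.3
eef_pos: [513.8, 45.5, 69.3]
tcp_rot: [-180.0, -0.2, 177.9]
contact_force: [0.2, 0.1, 0.7]
grip_width: 40.3
gripper_force: 0.0
```

```bash
python3 - <<'E'
from h import *
for n,(x,y) in (("side",(240,170)),):
    c=cam(n); a=c["image"][y:y+90,x:x+120]; cv2.imwrite(f"pics/{n}1.png",cv2.resize(a,None,fx=6,fy=6,interpolation=cv2.INTER_CUBIC)); print(bot.get_obs()["eef_pos"])
E
```

```text
[514.59404367  45.30828743  70.4219744 ]
```

View pics/side1.png

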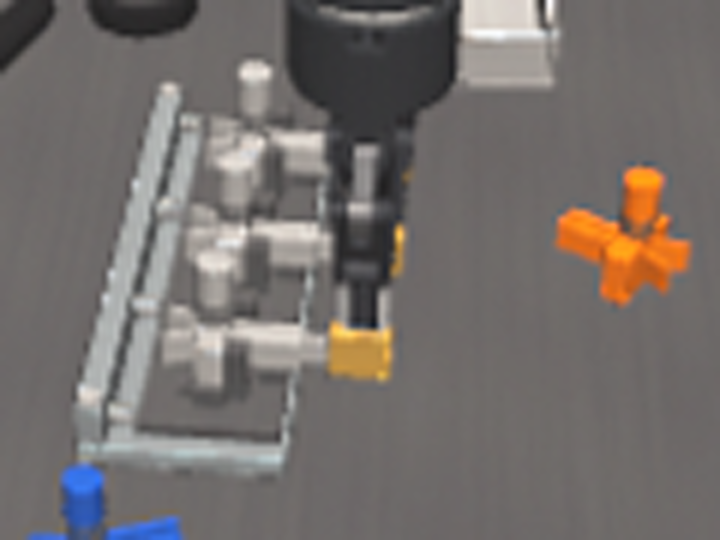

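The fingers straddle the near tab, with their x centred on it (crop ≈ 360,350). I lower next.

Call:
{"api": "step_arm", "payload": {
  "moves": [0, -0.7, 20, 0, 0, 0, 40, 0, 0, 20, 0, 0, 0, 40, 0, 0, 10, 0, 0, 0, 40, 0, 0, 0, 0, 0, 0, 40, 0, 0, 0, 0, 0, 0, 40]
}}

```text
t: 3.98
eef_pos: [515.4, 43.7, 21.2]
tcp_rot: [180.0, 0.1, 177.8]
contact_force: [-0.7, -0.4, -0.1]
grip_width: 40.4
gripper_force: 0.0
```

Call:
{"api": "step_arm", "payload": {
  "moves": [0, 0, 0, 0, 0, 0, 20, 0, 0, 0, 0, 0, 0, 12, 0, 0, 0, 0, 0, 0, 5, 0, 0, 0, 0, 0, 0, 5, 0, 0, 0, 0, 0, 0, 5]
}}

```text
t: 4.6
eef_pos: [515.2, 43.5, 20.5]
tcp_rot: [180.0, 0.0, 177.8]
contact_force: [-0.9, -0.2, 4.9]
grip_width: 8.9
gripper_force: 59.7
```

Call:
{"api": "step_arm", "payload": {
  "moves": [0.5, 0, 0, 0, 0, 0, 5, 0.5, 0, 0, 0, 0, 0, 5, 0, 0, 0, 0, 0, 0, 5]
}}

```text
t: 4.97
eef_pos: [514.4, 43.6, 20.5]
tcp_rot: [180.0, 0.1, 177.8]
contact_force: [2.6, 0.7, 6.0]
grip_width: 9.2
gripper_force: 59.6
```

Call:
{"api": "step_arm", "payload": {
  "moves": [0.5, 0, 0, 0, 0, 0, 5, 0.5, 0, 0, 0, 0, 0, 5, 0, 0, 0, 0, 0, 0, 5]
}}

```text
t: 5.35
eef_pos: [513.5, 43.6, 20.5]
tcp_rot: [180.0, 0.1, 177.8]
contact_force: [5.7, 0.3, 5.7]
grip_width: 8.9
gripper_force: 59.6
```

Call:
{"api": "step_arm", "payload": {
  "moves": [0.4, 0, 0, 0, 0, 0, 5, 0, 0, 0, 0, 0, 0, 5, 0, 0, 0, 0, 0, 0, 5]
}}

```text
t: 5.72
eef_pos: [513.2, 43.7, 20.5]
tcp_rot: [180.0, 0.1, 177.8]
contact_force: [5.7, 0.0, 4.8]
grip_width: 8.9
gripper_force: 59.6
```

Call:
{"api": "step_arm", "payload": {
  "moves": [0.4, 0, 0, 0, 0, 0, 5, 0, 0, 0, 0, 0, 0, 5, 0, 0, 0, 0, 0, 0, 5]
}}

```text
t: 6.1
eef_pos: [513.0, 43.7, 20.5]
tcp_rot: [180.0, 0.1, 177.8]
contact_force: [6.1, 0.1, 4.5]
grip_width: 8.7
gripper_force: 59.5
```

Call:
{"api": "step_arm", "payload": {
  "moves": [0.5, 0, 0, 0, 0, 0, 5, 0, 0, 0, 0, 0, 0, 5, 0, 0, 0, 0, 0, 0, 5]
}}

```text
t: 6.48
eef_pos: [512.7, 43.7, 20.5]
tcp_rot: [180.0, 0.1, 177.8]
contact_force: [6.6, -1.2, 2.7]
grip_width: 9.0
gripper_force: 59.4
```

Call:
{"api": "step_arm", "payload": {
  "moves": [0, 0, 0, 0, 0, 0, 5]
}}

```text
t: 6.6
eef_pos: [512.7, 43.7, 20.6]
tcp_rot: [180.0, 0.1, 177.8]
contact_force: [7.4, -0.3, 3.2]
grip_width: 8.8
gripper_force: 59.4
```

Call:
{"api": "step_arm", "payload": {
  "moves": [0, 0, 0, 0, 0, 0, 5]
}}

```text
t: 6.72
eef_pos: [512.7, 43.7, 20.5]
tcp_rot: [180.0, 0.1, 177.8]
contact_force: [7.3, -0.8, 3.5]
grip_width: 8.5
gripper_force: 59.4
```

Call:
{"api": "step_arm", "payload": {
  "moves": [0, 0, 0, 0, 0, 0, 5]
}}

```text
t: 6.85
eef_pos: [512.7, 43.7, 20.5]
tcp_rot: [180.0, 0.1, 177.8]
contact_force: [7.2, -1.0, 2.7]
grip_width: 8.8
gripper_force: 59.4
```

This clip holds at about 7–8 N, so it is good. I relax the pull, let go, and go to the middle tab.

Call:
{"api": "step_arm", "payload": {
  "moves": [-1.5, 0, 0, 0, 0, 0, 5, -1.5, 0, 0, 0, 0, 0, 5, 0, 0, 0, 0, 0, 0, 5]
}}

```text
t: 7.22
eef_pos: [514.5, 43.6, 20.4]
tcp_rot: [180.0, -0.0, 177.8]
contact_force: [0.9, 0.2, 9.3]
grip_width: 8.8
gripper_force: 60.1
```

Call:
{"api": "step_arm", "payload": {
  "moves": [0, 0, 0, 0, 0, 0, 20, 0, 0, 0, 0, 0, 0, 40, 0, 0, 0, 0, 0, 0, 40, 0, 0, -30, 0, 0, 0, 40, 0, 0, -50, 0, 0, 0, 40]
}}

```text
t: 7.85
eef_pos: [513.5, 43.4, 100.1]
tcp_rot: [-180.0, -0.2, 177.8]
contact_force: [0.0, 0.2, 0.7]
grip_width: 40.2
gripper_force: 0.0
```

Call:
{"api": "step_arm", "payload": {
  "moves": [0, -40, 0, 0, 0, 0, 40, 0, -40, 0, 0, 0, 0, 40, 0, 0, 0, 0, 0, 0, 40, 0, 0, 0, 0, 0, 0, 40]
}}

```text
t: 8.35
eef_pos: [511.4, -36.0, 100.2]
tcp_rot: [180.0, -0.0, 177.8]
contact_force: [0.2, -0.2, 0.2]
grip_width: 40.0
gripper_force: 0.0
```

Call:
{"api": "step_arm", "payload": {
  "moves": [0, 0, 40, 0, 0, 0, 40, 0, 0, 30, 0, 0, 0, 40, 0, 0, 10, 0, 0, 0, 40, 0, 0, 0, 0, 0, 0, 30, 0, 0, 0, 0, 0, 0, 12, 0, 0, 0, 0, 0, 0, 5, 0, 0, 0, 0, 0, 0, 5, 0, 0, 0, 0, 0, 0, 5]
}}

```text
t: 9.35
eef_pos: [511.9, -36.3, 20.7]
tcp_rot: [180.0, 0.1, 177.8]
contact_force: [0.2, 1.1, 3.6]
grip_width: 8.9
gripper_force: 59.3
```

Call:
{"api": "step_arm", "payload": {
  "moves": [0.5, 0, 0, 0, 0, 0, 5, 0.5, 0, 0, 0, 0, 0, 5, 0, 0, 0, 0, 0, 0, 5]
}}

```text
t: 9.72
eef_pos: [510.7, -36.4, 20.4]
tcp_rot: [-180.0, 0.0, 177.8]
contact_force: [2.3, 0.4, 3.5]
grip_width: 8.9
gripper_force: 59.3
```

Call:
{"api": "step_arm", "payload": {
  "moves": [0.5, 0, 0, 0, 0, 0, 5, 0.5, 0, 0, 0, 0, 0, 5, 0, 0, 0, 0, 0, 0, 5]
}}

```text
t: 10.1
eef_pos: [509.7, -36.3, 20.4]
tcp_rot: [180.0, 0.0, 177.8]
contact_force: [4.7, 1.4, 2.9]
grip_width: 9.1
gripper_force: 59.2
```

Call:
{"api": "step_arm", "payload": {
  "moves": [0.4, 0, 0, 0, 0, 0, 5, 0, 0, 0, 0, 0, 0, 5, 0, 0, 0, 0, 0, 0, 5]
}}

```text
t: 10.48
eef_pos: [509.2, -36.3, 20.3]
tcp_rot: [-180.0, 0.0, 177.8]
contact_force: [3.9, 1.0, 2.7]
grip_width: 8.8
gripper_force: 59.2
```

Call:
{"api": "step_arm", "payload": {
  "moves": [0.5, 0, 0, 0, 0, 0, 5, 0, 0, 0, 0, 0, 0, 5, 0, 0, 0, 0, 0, 0, 5]
}}

```text
t: 10.85
eef_pos: [508.7, -36.3, 20.3]
tcp_rot: [-180.0, 0.0, 177.8]
contact_force: [6.0, 2.5, 1.3]
grip_width: 8.9
gripper_force: 59.2
```

Call:
{"api": "step_arm", "payload": {
  "moves": [0.5, 0, 0, 0, 0, 0, 5, 0, 0, 0, 0, 0, 0, 5, 0, 0, 0, 0, 0, 0, 5]
}}

```text
t: 11.22
eef_pos: [508.1, -36.3, 20.3]
tcp_rot: [-180.0, 0.0, 177.8]
contact_force: [5.6, 0.4, 3.3]
grip_width: 8.8
gripper_force: 59.2
```

Call:
{"api": "step_arm", "payload": {
  "moves": [0.5, 0, 0, 0, 0, 0, 5, 0, 0, 0, 0, 0, 0, 5, 0, 0, 0, 0, 0, 0, 5]
}}

```text
t: 11.6
eef_pos: [507.7, -36.3, 20.3]
tcp_rot: [-180.0, 0.0, 177.8]
contact_force: [4.7, 1.2, 2.5]
grip_width: 9.1
gripper_force: 59.2
```

Call:
{"api": "step_arm", "payload": {
  "moves": [0.5, 0, 0, 0, 0, 0, 5, 0, 0, 0, 0, 0, 0, 5]
}}

```text
t: 11.85
eef_pos: [507.1, -36.2, 20.3]
tcp_rot: [-180.0, 0.0, 177.8]
contact_force: [4.7, 1.1, 2.5]
grip_width: 8.8
gripper_force: 59.2
```

Call:
{"api": "step_arm", "payload": {
  "moves": [0, 0, 0, 0, 0, 0, 5]
}}

```text
t: 11.98
eef_pos: [507.1, -36.2, 20.3]
tcp_rot: [-180.0, 0.0, 177.8]
contact_force: [5.1, 0.1, 2.3]
grip_width: 9.0
gripper_force: 59.2
```

Call:
{"api": "step_arm", "payload": {
  "moves": [0, 0, 0, 0, 0, 0, 5]
}}

```text
t: 12.1
eef_pos: [507.1, -36.2, 20.3]
tcp_rot: [-180.0, 0.0, 177.8]
contact_force: [5.1, 0.5, 2.3]
grip_width: 8.9
gripper_force: 59.2
```

The middle clip plateaus at about 5 N while the tag moves 4.8 mm, so it slides and is the weak one. I confirm on the third clip before drawing it out.

Call:
{"api": "step_arm", "payload": {
  "moves": [-1.3, 0, 0, 0, 0, 0, 5, 0, 0, 0, 0, 0, 0, 20, 0, 0, 0, 0, 0, 0, 40, 0, 0, 0, 0, 0, 0, 40, 0, 0, -40, 0, 0, 0, 40, 0, 0, -40, 0, 0, 0, 40, 0, -40, 0, 0, 0, 0, 40, 0, -40, 0, 0, 0, 0, 40]
}}

```text
t: 13.1
eef_pos: [505.3, -117.0, 100.8]
tcp_rot: [-180.0, 0.0, 177.8]
contact_force: [0.4, -0.3, -0.5]
grip_width: 40.3
gripper_force: 0.0
```

Call:
{"api": "step_arm", "payload": {
  "moves": [0, 0, 0, 0, 0, 0, 40, 0, 0, 0, 0, 0, 0, 40]
}}

```text
t: 13.35
eef_pos: [505.1, -115.8, 100.2]
tcp_rot: [180.0, -0.0, 177.8]
contact_force: [-0.2, 0.9, 0.2]
grip_width: 39.8
gripper_force: 0.0
```

Call:
{"api": "step_arm", "payload": {
  "moves": [-3, 0, 40, 0, 0, 0, 40, 0, 0, 30, 0, 0, 0, 40, 0, 0, 10, 0, 0, 0, 40, 0, 0, 0, 0, 0, 0, 30, 0, 0, 0, 0, 0, 0, 12, 0, 0, 0, 0, 0, 0, 5, 0, 0, 0, 0, 0, 0, 5, 0, 0, 0, 0, 0, 0, 5]
}}

```text
t: 14.35
eef_pos: [509.0, -116.4, 21.1]
tcp_rot: [-180.0, 0.1, 177.8]
contact_force: [-1.2, 1.1, 8.0]
grip_width: 9.4
gripper_force: 60.2
```

Call:
{"api": "step_arm", "payload": {
  "moves": [0.5, 0, 0, 0, 0, 0, 5, 0.5, 0, 0, 0, 0, 0, 5, 0, 0, 0, 0, 0, 0, 5]
}}

```text
t: 14.72
eef_pos: [508.4, -116.3, 21.2]
tcp_rot: [-180.0, 0.1, 177.8]
contact_force: [3.2, 1.1, 6.1]
grip_width: 9.2
gripper_force: 59.9
```

Call:
{"api": "step_arm", "payload": {
  "moves": [0.5, 0, 0, 0, 0, 0, 5, 0.5, 0, 0, 0, 0, 0, 5, 0, 0, 0, 0, 0, 0, 5]
}}

```text
t: 15.1
eef_pos: [507.6, -116.3, 21.1]
tcp_rot: [-180.0, 0.2, 177.8]
contact_force: [4.0, -0.1, 7.5]
grip_width: 9.0
gripper_force: 60.0
```

Call:
{"api": "step_arm", "payload": {
  "moves": [0, 0, 0, 0, 0, 0, 5]
}}

```text
t: 15.22
eef_pos: [507.6, -116.3, 21.1]
tcp_rot: [-180.0, 0.2, 177.8]
contact_force: [4.3, 0.3, 6.5]
grip_width: 9.0
gripper_force: 60.0
```

Call:
{"api": "step_arm", "payload": {
  "moves": [0.5, 0, 0, 0, 0, 0, 5, 0, 0, 0, 0, 0, 0, 5, 0, 0, 0, 0, 0, 0, 5]
}}

```text
t: 15.6
eef_pos: [507.2, -116.3, 21.1]
tcp_rot: [-180.0, 0.2, 177.8]
contact_force: [4.1, 0.4, 7.3]
grip_width: 9.3
gripper_force: 59.9
```

Call:
{"api": "step_arm", "payload": {
  "moves": [0.5, 0, 0, 0, 0, 0, 5, 0, 0, 0, 0, 0, 0, 5, 0, 0, 0, 0, 0, 0, 5]
}}

```text
t: 15.98
eef_pos: [506.9, -116.3, 21.1]
tcp_rot: [-180.0, 0.2, 177.8]
contact_force: [5.8, 0.5, 5.1]
grip_width: 9.0
gripper_force: 59.8
```

Call:
{"api": "step_arm", "payload": {
  "moves": [0, 0, 0, 0, 0, 0, 5]
}}

```text
t: 16.1
eef_pos: [506.9, -116.3, 21.1]
tcp_rot: [-180.0, 0.2, 177.8]
contact_force: [5.5, -0.0, 6.2]
grip_width: 9.1
gripper_force: 59.8
```

Call:
{"api": "step_arm", "payload": {
  "moves": [0.6, 0, 0, 0, 0, 0, 5, 0, 0, 0, 0, 0, 0, 5, 0, 0, 0, 0, 0, 0, 5]
}}

```text
t: 16.48
eef_pos: [506.5, -116.3, 21.1]
tcp_rot: [-180.0, 0.2, 177.8]
contact_force: [6.1, 0.7, 5.1]
grip_width: 9.2
gripper_force: 59.7
```

Call:
{"api": "step_arm", "payload": {
  "moves": [0.5, 0, 0, 0, 0, 0, 5, 0, 0, 0, 0, 0, 0, 5, 0, 0, 0, 0, 0, 0, 5]
}}

```text
t: 16.85
eef_pos: [506.3, -116.2, 21.2]
tcp_rot: [-180.0, 0.2, 177.8]
contact_force: [8.5, 0.9, 3.9]
grip_width: 8.8
gripper_force: 59.6
```

Call:
{"api": "step_arm", "payload": {
  "moves": [0, 0, 0, 0, 0, 0, 5]
}}

```text
t: 16.98
eef_pos: [506.2, -116.3, 21.2]
tcp_rot: [-180.0, 0.2, 177.8]
contact_force: [7.9, 0.3, 4.6]
grip_width: 9.0
gripper_force: 59.6
```

The third clip holds at 8 N, so the middle one is confirmed weak. I relax, release and go back to the middle tag.

Call:
{"api": "step_arm", "payload": {
  "moves": [-1.8, 0, 0, 0, 0, 0, 5, -1.7, 0, 0, 0, 0, 0, 5, 0, 0, 0, 0, 0, 0, 20, 0, 0, 0, 0, 0, 0, 40, 0, 0, 0, 0, 0, 0, 40, 0, 0, -40, 0, 0, 0, 40, 0, 0, -40, 0, 0, 0, 40, 4, 40, 0, 0, 0, 0, 40]
}}

```text
t: 17.98
eef_pos: [506.6, -78.3, 102.8]
tcp_rot: [-179.9, 0.3, 177.5]
contact_force: [1.0, 1.0, -0.8]
grip_width: 40.1
gripper_force: 0.0
```

Call:
{"api": "step_arm", "payload": {
  "moves": [0, 40, 0, 0, 0, 0, 40, 0, 0, 0, 0, 0, 0, 40, 0, 0, 0, 0, 0, 0, 40]
}}

```text
t: 18.35
eef_pos: [506.7, -36.7, 100.2]
tcp_rot: [-180.0, -0.0, 177.8]
contact_force: [-0.5, 0.2, -0.2]
grip_width: 39.9
gripper_force: 0.0
```

```bash
python3 - <<'E'
from fit import *
S=cam("side"); s=sorted(tabs(S,(285,180,320,240)),key=lambda a:-a[0][1])
for o in s: print(o,onz(S,*o[0],37).round(1))
print(bot.get_obs()["eef_pos"])
E
```

```text
((np.float64(299.7), np.float64(227.77)), 84, [295, 224, 10, 9]) [516.5  43.8  37. ]
((np.float64(302.93), np.float64(210.88)), 81, [298, 207, 10, 9]) [509.7 -35.4  37. ]
[506.65657407 -37.11437911 100.21372134]
```

Call:
{"api": "step_arm", "payload": {
  "moves": [-1.3, 0.8, 40, 0, 0, 0, 40, 0, 0, 25, 0, 0, 0, 40, 0, 0, 7, 0, 0, 0, 40, 0, 0, 0, 0, 0, 0, 30, 0, 0, 0, 0, 0, 0, 12, 0, 0, 0, 0, 0, 0, 5, 0, 0, 0, 0, 0, 0, 5, 0, 0, 0, 0, 0, 0, 5]
}}

```text
t: 19.4
eef_pos: [508.6, -35.7, 28.9]
tcp_rot: [-180.0, 0.1, 177.8]
contact_force: [-0.4, -1.4, 6.7]
grip_width: 8.2
gripper_force: 62.2
```

Call:
{"api": "step_arm", "payload": {
  "moves": [0.7, 0, 0, 0, 0, 0, 5, 0.7, 0, 0, 0, 0, 0, 5, 0.7, 0, 0, 0, 0, 0, 5, 0.7, 0, 0, 0, 0, 0, 5, 0.7, 0, 0, 0, 0, 0, 5, 0, 0, 0, 0, 0, 0, 5]
}}

```text
t: 20.15
eef_pos: [506.3, -35.5, 29.0]
tcp_rot: [-180.0, 0.2, 177.8]
contact_force: [7.1, -2.4, 3.8]
grip_width: 8.7
gripper_force: 61.8
```

Call:
{"api": "step_arm", "payload": {
  "moves": [0.4, 0, 0, 0, 0, 0, 5, 0, 0, 0, 0, 0, 0, 5]
}}

```text
t: 20.4
eef_pos: [506.0, -35.5, 29.0]
tcp_rot: [180.0, 0.2, 177.8]
contact_force: [7.3, -2.2, 4.1]
grip_width: 8.3
gripper_force: 61.8
```

Call:
{"api": "step_arm", "payload": {
  "moves": [0, 0, 0, 0, 0, 0, 5]
}}

```text
t: 20.52
eef_pos: [506.0, -35.5, 29.0]
tcp_rot: [180.0, 0.2, 177.8]
contact_force: [7.7, -2.7, 3.5]
grip_width: 8.4
gripper_force: 61.8
```

Call:
{"api": "step_arm", "payload": {
  "moves": [0.4, 0, 0, 0, 0, 0, 5, 0, 0, 0, 0, 0, 0, 5]
}}

```text
t: 20.78
eef_pos: [505.6, -35.5, 29.0]
tcp_rot: [-180.0, 0.2, 177.8]
contact_force: [6.6, -2.6, 3.0]
grip_width: 8.4
gripper_force: 61.7
```

Call:
{"api": "step_arm", "payload": {
  "moves": [0, 0, 0, 0, 0, 0, 5]
}}

```text
t: 20.9
eef_pos: [505.6, -35.5, 29.0]
tcp_rot: [180.0, 0.2, 177.8]
contact_force: [5.8, -3.2, 4.0]
grip_width: 8.5
gripper_force: 61.7
```

Call:
{"api": "step_arm", "payload": {
  "moves": [0.3, -0.4, 0, 0, 0, 0, 5, 0.4, -0.2, 0, 0, 0, 0, 5, 0.4, 0, 0, 0, 0, 0, 5, 0.4, 0, 0, 0, 0, 0, 5]
}}

```text
t: 21.4
eef_pos: [503.9, -35.6, 28.9]
tcp_rot: [180.0, 0.2, 177.8]
contact_force: [5.9, 0.0, 3.4]
grip_width: 8.5
gripper_force: 61.7
```

Call:
{"api": "step_arm", "payload": {
  "moves": [0.5, 0, 0, 0, 0, 0, 5, 0.5, 0, 0, 0, 0, 0, 5, 0.5, 0, 0, 0, 0, 0, 5, 0.5, 0, 0, 0, 0, 0, 5]
}}

```text
t: 21.9
eef_pos: [501.8, -35.5, 28.9]
tcp_rot: [180.0, 0.2, 177.8]
contact_force: [5.9, -0.3, 3.0]
grip_width: 8.6
gripper_force: 61.7
```

Call:
{"api": "step_arm", "payload": {
  "moves": [1, 0, 0, 0, 0, 0, 5, 1, 0, 0, 0, 0, 0, 5, 1, 0, 0, 0, 0, 0, 5, 1, 0, 0, 0, 0, 0, 5, 1, 0, 0, 0, 0, 0, 5, 1, 0, 0, 0, 0, 0, 5, 1, 0, 0, 0, 0, 0, 5, 1, 0, 0, 0, 0, 0, 5]
}}

```text
t: 22.9
eef_pos: [493.4, -35.2, 28.7]
tcp_rot: [180.0, 0.1, 177.8]
contact_force: [4.3, 1.0, 2.5]
grip_width: 8.7
gripper_force: 61.5
```

Call:
{"api": "step_arm", "payload": {
  "moves": [1, 0, 0, 0, 0, 0, 5, 1, 0, 0, 0, 0, 0, 5, 1, 0, 0, 0, 0, 0, 5, 1, 0, 0, 0, 0, 0, 5, 1, 0, 0, 0, 0, 0, 5, 1, 0, 0, 0, 0, 0, 5, 1, 0, 0, 0, 0, 0, 5, 1, 0, 0, 0, 0, 0, 5]
}}

```text
t: 23.9
eef_pos: [484.2, -35.2, 28.3]
tcp_rot: [-180.0, -0.0, 177.8]
contact_force: [2.9, 2.1, -0.3]
grip_width: 8.3
gripper_force: 61.2
```

Call:
{"api": "step_arm", "payload": {
  "moves": [2, 0, 0, 0, 0, 0, 5, 2, 0, 0, 0, 0, 0, 5, 5, 0, 0, 0, 0, 0, 5, 5, 0, 0, 0, 0, 0, 5, 5, 0, 0, 0, 0, 0, 5, 5, 0, 0, 0, 0, 0, 5, 5, 0, 0, 0, 0, 0, 5, 0, 0, 0, 0, 0, 0, 5]
}}

```text
t: 24.9
eef_pos: [455.0, -34.0, 28.3]
tcp_rot: [-180.0, -0.0, 177.8]
contact_force: [0.3, -0.3, -0.2]
grip_width: 8.6
gripper_force: 61.2
```

```bash
python3 - <<'E'
from h import *
c=cam("side"); a=c["image"][170:280,240:360]; cv2.imwrite("pics/side2.png",cv2.resize(a,None,fx=5,fy=5,interpolation=cv2.INTER_CUBIC)); print(bot.get_obs()["eef_pos"])
E
```

```text
[455.33675898 -34.00816138  28.34100726]
```

View pics/side2.png

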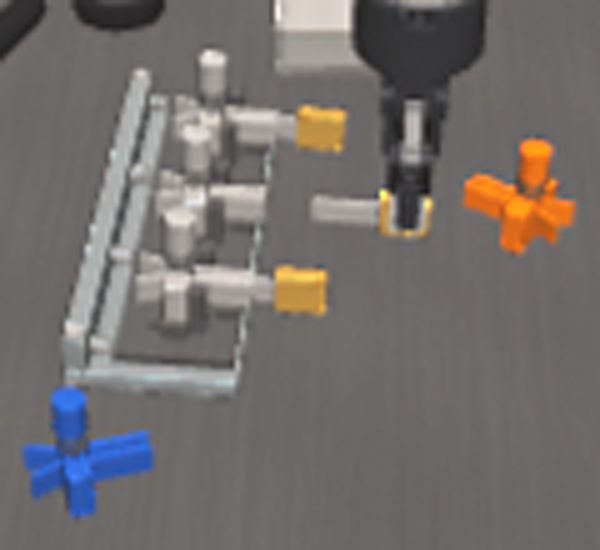

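The middle tag is out (crop ≈ 370,210) and its clip still sits in its seat. I lower the tag to the bench and let go.

Call:
{"api": "step_arm", "payload": {
  "moves": [0, 0, 10, 0, 0, 0, 5, 0, 0, 8, 0, 0, 0, 5, 0, 0, 4, 0, 0, 0, 5, 0, 0, 0.5, 0, 0, 0, 5, 0, 0, 0, 0, 0, 0, 5]
}}

```text
t: 25.58
eef_pos: [455.5, -34.1, 6.5]
tcp_rot: [-180.0, 0.0, 177.8]
contact_force: [-7.0, 0.9, 40.9]
grip_width: 8.4
gripper_force: 69.6
```

Call:
{"api": "step_arm", "payload": {
  "moves": [0, 0, 0, 0, 0, 0, 15, 0, 0, 0, 0, 0, 0, 25, 0, 0, 0, 0, 0, 0, 30, 0, 0, 0, 0, 0, 0, 30, 0, 0, -30, 0, 0, 0, 30, 0, 0, -50, 0, 0, 0, 30, 0, 0, -50, 0, 0, 0, 40, 0, 0, 0, 0, 0, 0, 40]
}}

```text
t: 26.58
eef_pos: [457.0, -34.1, 138.8]
tcp_rot: [180.0, 0.3, 177.8]
contact_force: [0.6, 1.0, -1.2]
grip_width: 40.1
gripper_force: 0.0
```

```bash
python3 - <<'E'
from h import *
c=cam("side"); a=c["image"][170:280,240:360]; cv2.imwrite("pics/side3.png",cv2.resize(a,None,fx=5,fy=5,interpolation=cv2.INTER_CUBIC))
cv2.imwrite("pics/side3f.png",c["image"])
print(bot.get_obs()["eef_pos"])
for o in eyes.outline_of("scrap_tray_in","side")[:1]: print(o["rect"])
E
```

```text
[456.09001707 -34.01312446 137.05913547]
[293.0, 150.5, 333.3, 184.6]
```

View pics/side3.png

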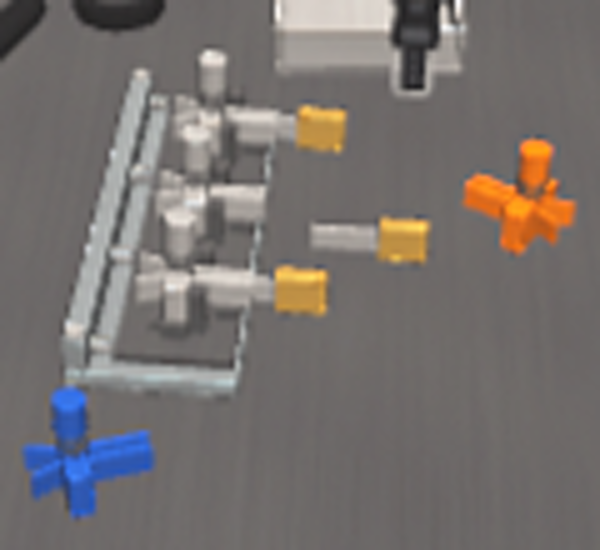

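The tag stands on the bench at crop ≈ (400,240). Now I grasp the bare middle clip by its barrel.

Call:
{"api": "step_arm", "payload": {
  "moves": [-42.4, 0.2, 0, 0, 0, 0, 40, -42.4, 0.2, 0, 0, 0, 0, 40, -42.4, 0.2, 0, 0, 0, 0, 40, 0, 0, 0, 0, 0, 0, 40, 0, 0, 0, 0, 0, 0, 40]
}}

```text
t: 27.3
eef_pos: [581.2, -38.4, 134.2]
tcp_rot: [-180.0, -0.2, 177.8]
contact_force: [-1.3, 0.2, 0.1]
grip_width: 40.2
gripper_force: 0.0
```

Call:
{"api": "step_arm", "payload": {
  "moves": [0, 0, 35, 0, 0, 0, 40, 0, 0, 30, 0, 0, 0, 40, 0, 0, 16, 0, 0, 0, 40, 0, 0, 0, 0, 0, 0, 40, 0, 0, 0, 0, 0, 0, 40]
}}

```text
t: 27.92
eef_pos: [582.9, -38.4, 55.7]
tcp_rot: [180.0, 0.1, 177.8]
contact_force: [-0.1, -0.6, 0.5]
grip_width: 40.2
gripper_force: 0.0
```

```bash
python3 - <<'E'
from h import *
c=cam("side"); a=c["image"][160:250,230:350]; cv2.imwrite("pics/side4.png",cv2.resize(a,None,fx=6,fy=6,interpolation=cv2.INTER_CUBIC)); print(bot.get_obs()["eef_pos"])
E
```

```text
[582.96905674 -38.40730628  55.86688959]
```

View pics/side4.png

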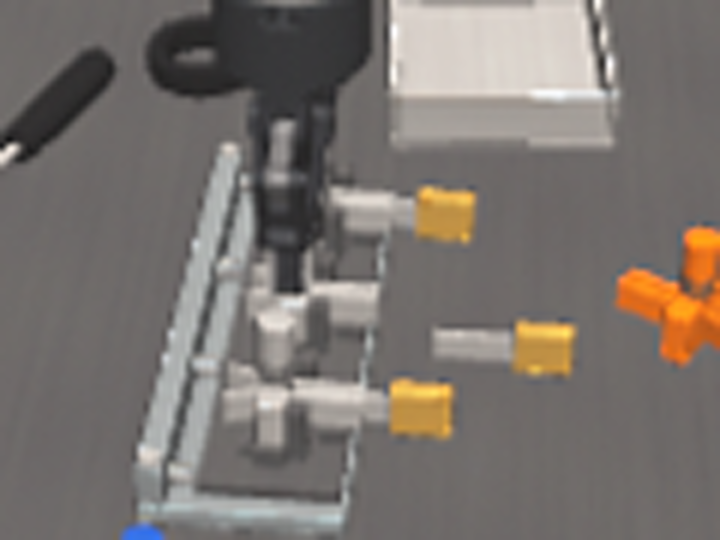

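The gripper is over the middle barrel (crop ≈ 285,270). I close on it and lift straight up.

Call:
{"api": "step_arm", "payload": {
  "moves": [0, 0, 1, 0, 0, 0, 30, 0, 0, 0, 0, 0, 0, 20, 0, 0, 0, 0, 0, 0, 10, 0, 0, 0, 0, 0, 0, 10, 0, 0, 0, 0, 0, 0, 10]
}}

```text
t: 28.6
eef_pos: [582.8, -38.4, 54.2]
tcp_rot: [-180.0, 0.0, 177.8]
contact_force: [-0.1, -1.4, 6.2]
grip_width: 16.4
gripper_force: 58.4
```

Call:
{"api": "step_arm", "payload": {
  "moves": [0, 0, -10, 0, 0, 0, 10, 0, 0, -15, 0, 0, 0, 10, 0, 0, -25, 0, 0, 0, 10, 0, 0, -40, 0, 0, 0, 10, 0, 0, -40, 0, 0, 0, 10, 0, 0, 0, 0, 0, 0, 10]
}}

```text
t: 29.35
eef_pos: [583.8, -38.4, 187.6]
tcp_rot: [180.0, 0.3, 177.8]
contact_force: [-0.7, 0.5, -2.6]
grip_width: 16.5
gripper_force: 58.8
```

Call:
{"api": "step_arm", "payload": {
  "moves": [13.65, -46.5, 0, 0, 0, 0, 10, 13.65, -46.5, 0, 0, 0, 0, 10, 13.65, -46.5, 0, 0, 0, 0, 10, 13.65, -46.5, 0, 0, 0, 0, 10, 13.65, -46.5, 0, 0, 0, 0, 10, 13.65, -46.5, 0, 0, 0, 0, 10, 0, 0, 0, 0, 0, 0, 10, 0, 0, 0, 0, 0, 0, 10]
}}

```text
t: 30.35
eef_pos: [489.7, -313.3, 183.6]
tcp_rot: [180.0, -0.0, 177.8]
contact_force: [-0.3, 0.8, -1.3]
grip_width: 16.7
gripper_force: 58.9
```

Call:
{"api": "step_arm", "payload": {
  "moves": [0, 0, 50, 0, 0, 0, 10, 0, 0, 30, 0, 0, 0, 10, 0, 0, 10, 0, 0, 0, 10, 0, 0, 0, 0, 0, 0, 10, 0, 0, 0, 0, 0, 0, 10]
}}

```text
t: 30.98
eef_pos: [490.6, -314.1, 95.1]
tcp_rot: [-180.0, 0.1, 177.8]
contact_force: [0.3, -0.7, -1.9]
grip_width: 16.5
gripper_force: 58.9
```

```bash
python3 - <<'E'
from h import *
c=cam("side"); a=c["image"][110:230,250:390]; cv2.imwrite("pics/side5.png",cv2.resize(a,None,fx=5,fy=5,interpolation=cv2.INTER_CUBIC)); print(bot.get_obs()["eef_pos"])
E
```

```text
[ 490.47532135 -314.16854445   95.05872613]
```

View pics/side5.png

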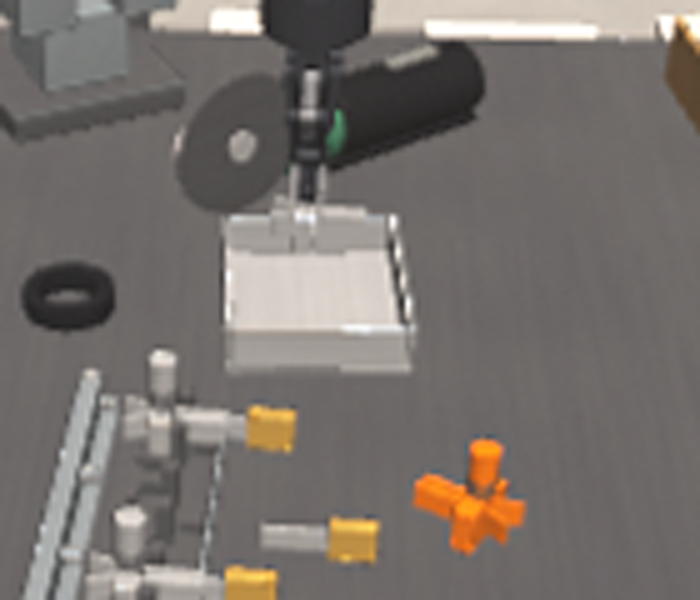

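The clip hangs over the tray, with the barrel at crop ≈ (305,210). I lower it and release.

Call:
{"api": "step_arm", "payload": {
  "moves": [0, 0, 25, 0, 0, 0, 10, 0, 0, 18, 0, 0, 0, 10, 0, 0, 8, 0, 0, 0, 10, 0, 0, 3, 0, 0, 0, 10, 0, 0, 0, 0, 0, 0, 10]
}}

```text
t: 31.65
eef_pos: [490.0, -314.1, 40.1]
tcp_rot: [-180.0, 0.0, 177.8]
contact_force: [-0.4, 0.4, -1.0]
grip_width: 16.5
gripper_force: 58.9
```

Call:
{"api": "step_arm", "payload": {
  "moves": [0, 0, 1.5, 0, 0, 0, 10, 0, 0, 0, 0, 0, 0, 20, 0, 0, 0, 0, 0, 0, 32, 0, 0, 0, 0, 0, 0, 40, 0, 0, -20, 0, 0, 0, 40, 0, 0, -50, 0, 0, 0, 40, 0, 0, -50, 0, 0, 0, 40, 0, 0, -30, 0, 0, 0, 40]
}}

```text
t: 32.65
eef_pos: [490.2, -314.3, 190.9]
tcp_rot: [-179.9, 0.1, 177.8]
contact_force: [-0.1, -0.1, -0.7]
grip_width: 39.9
gripper_force: 0.0
```

Call:
{"api": "step_arm", "payload": {
  "moves": [0, 50, 0, 0, 0, 0, 40, 0, 50, 0, 0, 0, 0, 40, 0, 50, 0, 0, 0, 0, 40, 0, 0, 0, 0, 0, 0, 40, 0, 0, 0, 0, 0, 0, 40]
}}

```text
t: 33.28
eef_pos: [495.7, -164.4, 188.5]
tcp_rot: [-180.0, 0.0, 177.8]
contact_force: [0.4, -0.1, -0.5]
grip_width: 40.0
gripper_force: 0.0
```

```bash
python3 - <<'E'
from h import *
a=cam("side")["image"][140:250,240:380]; b=cam("top")["image"][170:290,230:410]
cv2.imwrite("pics/end.png",np.vstack([cv2.resize(a,(380,298),interpolation=cv2.INTER_CUBIC),cv2.resize(b,(380,254),interpolation=cv2.INTER_CUBIC)])); print(bot.get_obs()["eef_pos"])
E
```

```text
[ 495.50819324 -165.13397127  188.33108802]
```

View pics/end.png

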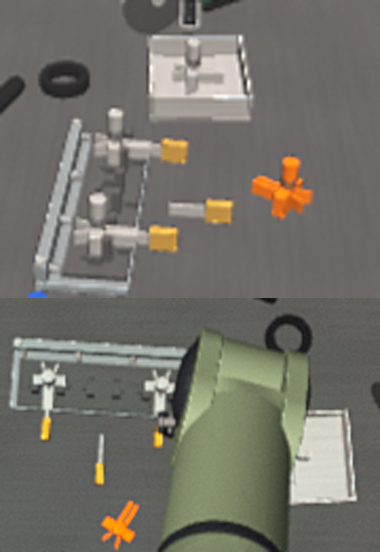

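The clip stands in the tray, its tag is on the bench, and both good clips still hold their tags. I hand in.

```bash
python3 -c "
from bench import bot
print(bot.hand_in())"
```

```text
the job is handed in; nothing more can be done
None
```

The job is handed in, with no verdict returned: the middle clip was the weak one and now stands bare in the scrap tray, its tag is on the bench, and both outer clips held at about 7–8 N and are still seated with their tags in.

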